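Lever-lid scrap bin: let the pipe offcut in, close the lid softly

TASK

With your fingertips, press the pad of the scrap bin's side lever all the way down so that its lid swings wide open, and keep it down until the pipe offcut waiting on the chute has rolled into the bin. Then stay on the pad and let the lever come up slowly, so that the lid eases fully shut without slamming, and take your hand away. Work only through the lever: do not touch the lid or the pipe with the robot, pick nothing up, and leave the bolt, the nut and the wooden block where they are.

Things in the scene. Friction and masses are not known exactly. Their poses are not given: they have to be found in the camera images.
- bin: Fixed grey sheet-metal scrap bin, 150 x 150 mm and 120 mm high, open on top under its lid. Origin: centre of its underside, on the table. Its z is up; its -x face (front, roughly towards the robot) carries the lever and link rod; on its +y side a 106 mm wide chute, sloping down to the bin at 20 degrees, reaches out to y = +175 mm and 180 mm high; the lever sticks out on its -y side. Inner floor 5 mm up, walls 4 mm. It turns up to 0.4 rad either way from start to start.
- lever_hinge (a point): Pivot of the lever, on the bin's front right: in the bin's frame x -83, y -93, z +80 mm. The lever turns about the bin's x axis through this point.
- lever_pad (a point): Centre of the top of the lever's black ribbed pad (50 mm along the bin's x, 44 mm along the lever, thin plate), the place to press. It moves with the lever. At rest it is in the bin's frame at x -83, y -201, z 123 mm and slopes 0.26 rad (outer edge high); fully pressed it is at about y -208, z 64 mm and slopes 0.26 rad the other way. It lies 116 mm from the pivot and follows an arc about it. The table below and the space above are free.
- lever (a joint): Angle of the lever, rad: 0 at rest (spring returned), grows as the pad goes down, 0.52 fully pressed at its stop. Takes about 3 N on the pad at first and about 5 N when fully down. It springs back hard if let go.
- lid (a joint): Angle of the lid, rad: 0 shut, about 0.9 wide open at full press. It is driven by the lever through the rod, in fixed proportion, about 1.7 times the lever's angle, and shuts as the lever comes up. If the lever is let go it slams at over 5 rad/s.
- lid_plate: The sheet-metal lid, 158 x 155 mm, 4 mm thick, hinged on the bin's -y rim at height 125 mm, so that its +y edge rises. Origin on the hinge line. A 32 mm high upturned flange on its +y edge holds the pipe back while the lid is shut. Wide open, its free edge stands about 260 mm above the table.
- pipe_mid (a point): Centre of the loose pipe offcut: plain grey steel tube, 42 mm diameter, 85 mm long, lying along the bin's x on the chute against the lid's flange, centre about 150 mm above the table. It rolls into the bin by itself once the lid is open a third to a half of its way.
- bolt: Bystander: loose bolt standing on its head, 29 mm across, 70 mm high, origin at the centre of its underside. It stands in front of the lever pad, 95 mm or more from its centre.
- nut: Bystander: loose hexagon nut lying flat in front of the bin, 34 mm across, 14 mm high, origin at the centre of its underside.
- block: Bystander: loose softwood block in front of the bin's chute, 71 x 99 mm, 42 mm high, origin at the centre of its underside.

How it is judged:
On the way, in this order (a step that is already met when the one before it is completed fails the run):
1. the lever is pressed until the lid stands wide open (over 0.75 rad) and held while the pipe comes to lie inside the bin (value of joint lid above 0.75 rad and z of pipe_mid in the frame of bin below 0.075 m and x of pipe_mid in the frame of bin between -0.075 and 0.075 m and y of pipe_mid in the frame of bin between -0.075 and 0.075 m), for 0.2 s.
2. the lid is shut again (under 0.04 rad) (value of joint lid below 0.04 rad), for 0.2 s.
At the end, for the whole second after the job is handed in: The lid is shut (under 0.04 rad) and the lever at rest (under 0.03 rad); the pipe lies still inside the bin (its centre within the walls and below 75 mm); bolt, nut and block are within 30 mm of where they stood (value of joint lid below 0.04 rad and value of joint lever below 0.03 rad and z of pipe_mid in the frame of bin below 0.075 m and x of pipe_mid in the frame of bin between -0.075 and 0.075 m and y of pipe_mid in the frame of bin between -0.075 and 0.075 m and linear speed of pipe below 0.03 m/s and distance of each of bolt, nut, block from where it was at the start of the episode below 0.03 m); the robot touches nothing.
It fails at once if the lid slams: it swings shut faster than 2 rad/s (velocity of joint lid below -2 rad/s).
It fails at once if the robot touches the lid (contact force between any of the fingers, the arm and lid_plate above 0.5 N).
It fails at once if the robot touches the pipe offcut (contact force between any of the fingers, the arm and pipe above 0.5 N).
It fails at once if the bolt, the nut or the block is lifted or moved more than 30 mm (distance of any of bolt, nut, block from where it was at the start of the episode above 0.03 m).
It also fails if it takes over 42 s, if anything falls off the work surface, if the arm or the gripper's body presses on something with over 40 N, if the wrist force passes 120 N, or if a joint passes its speed limit or range.

ROBOT

A 6-joint arm with a two-finger parallel gripper is mounted at the origin on the work surface; the furniture and walls round the work are solid. World frame = base frame: x ahead of the robot, y to its left, z up, the work surface at z = 0. Lengths are in m, angles in rad, forces in N, time in s.
With the tool pointing down it reaches from about 0.25 to 0.725 m from the base axis. Payload 4 kg.
Tool frame: the origin (TCP) lies midway between the tips of the shut fingers; the grasp point (between the pads) lies pinch_z behind it (pinch_z is the distance from the TCP to the grasp point, in m); z points along the fingers, y is the direction in which the jaws open and shut (so a half turn about z gives the same grasp; the last joint's range is limited). The gripper opens to 85 mm and grips with 20 to 120 N. Pads are 22 mm wide; open, the fingers measure 114 mm over their backs; the gripper's body (76 mm by 85 mm) begins 54 mm behind the grasp point. The pads swing forward as they close: fully open they stand 13 mm farther back than shut.
Start: joints at [1.236, 0.241, 0.005, 1.335, 0, 1.571], TCP at [0.164, 0.472, 0.231] pointing down, gripper open.
Joint ranges: [-2.72, 2.72], [-1.05, 1.87], [-1.09, 1.28], [-1.99, 2.15], [-1.42, 1.44], [-3.14, 3.14]. Speed limits (rad/s): [2.79, 2.79, 3.14, 3.14, 3.14, 3.14].

INTERFACE

Orientations are given as a unit quaternion [x, y, z, w].
In Python, from workcell import * gives the robot as it stands.
- The arm moves only by the tool move_arm, never from a script. Its argument "motion" is a list of rows, each a list of 3 entries, a list of its own where there are three numbers: the finger opening in mm, from 0 to 85.4, then the shift along the tool's x, y, z in units of 50 mm (1.0 is 50 mm), then the turn about the tool's z in units of 6 degrees (1.0 is 6 degrees). In form: [[claw, [dx, dy, dz], roll], ...]. A call has exactly 10 rows; each row is the pose to reach, as a shift and turn from the pose commanded when the call began, along the tool's axes at that moment; what a row does not reach only later rows make up. A row lasts 1/10 s, in which the tool goes at most 50 mm and 8.59 degrees, less where a joint would pass 70% of its speed; a pose out of reach is approached as far as the arm can. A call with a gripper value outside its range is refused whole. The fingers move at their own pace and stop on an object; the grip force is fixed at half the most. Time passes only in rows, so rows that repeat a pose let the fingers close, or fill a call up. It gives the time, the measured TCP pose, the force and the opening at its end, in the units of the state.
- get_obs(): the state, without advancing time (a new reading comes with each control period).
- camera(name): name is "scene" or "top" or "wrist"; returns a dict with "color" (480x640x3 uint8, red, green, blue), "fx", "fy", "cx", "cy" (pixels), "rvec" (rotation vector, rad) and "tvec" (3), from world to camera coordinates, as OpenCV has them; the wrist camera has in their place "mount" (4x4, takes a point from camera to tool coordinates, whose origin is the TCP and whose axes are the flange's). Camera axes: x right, y down, z forward; pixel columns grow to the right and rows downward; lengths in m; the calibration is good to about 2 mm. A picture is of the moment at which its call begins: read the wrist's pose just before it. There is no depth.
- job_done(): hands the job in, once; it reports no verdict.
The state is a dict: "clock": time; "joint_pos": joint angles; "joint_vel": joint speeds; "tau": joint torques, N m; "eef_pos": TCP position; "tool_rot": TCP orientation; "ft_force": force on the tool from outside, world axes, zero at the start; "ft_torque": the same for the moment, N m; "grip_width": finger opening in m.
Only numpy, scipy, OpenCV 4.12 (cv2) and the standard library are available. Lean on these libraries where they do the work, as an engineer would, in place of code of your own. Each camera call takes 0.05 s, during which the arm holds its last target.

## Working session

There is one attempt and no reset: what is moved stays moved. The work goes in short steps, Python scripts to look and compute and a tool call to move; the robot and the scene stay as the last step left them, time stands still between calls to the robot, and variables do not carry over. Pictures are saved under pics/ and viewed, and the job is handed in when it is done.

Besides the shell and the picture viewer there is one more tool, called after "Request:" as name([rows], argument=value, ...), one row to a line, values as JSON. move_arm: Moves the arm, as the interface text tells. Its arguments: {"type":"object","properties":{"motion":{"type":"array","items":{"type":"array"}}},"required":["motion"]}

```bash
ls; mkdir -p pics; python3 - <<'E'
from workcell import *
import cv2
o=get_obs(); print({k:(v if not hasattr(v,'tolist') else v.tolist()) for k,v in o.items()})
for n in ("scene","top"):
    c=camera(n); cv2.imwrite(f"pics/{n}0.png",c["color"][:,:,::-1]); print({k:v for k,v in c.items() if k!="color"})
E
```

```text
pics
{'clock': 0.0, 'joint_pos': [1.2360117462268776, 0.24140793065781507, 0.0037391537613622144, 1.3351966778487585, 6.2141949250471686e-06, 1.5708013982843707], 'joint_vel': [0.0004594233718622292, 0.000737471559301436, 0.0018943222760854444, -0.0018487168099751278, -0.0012028048583538852, 0.00012482953807404506], 'tau': [0.00010129019756277557, -37.231353521347046, 25.240872502326965, 0.016930082347244024, 4.7912170657582465e-05, 5.457881400161568e-06], 'eef_pos': [0.1640761376543854, 0.47165206330709386, 0.23042117110511107], 'tool_rot': [0.16661407207929096, 0.9860216430957619, -0.0010195860387340729, -0.00017543146947589388], 'ft_force': [0.3031724503388014, 1.2278515764500957, 0.7063581675214009], 'ft_torque': [-0.016069677048029675, -0.0021346286680683653, 0.03257962771314001], 'grip_width': 0.08584557037409417}
{'fx': 493.04612118492423, 'fy': 493.04612118492423, 'cx': 310.5317640528836, 'cy': 237.01928560730855, 'rvec': array([ 1.96516871, -0.55559148,  0.3098642 ]), 'tvec': array([-0.45729285,  0.22536128,  0.98257442])}
{'fx': 586.0471963929598, 'fy': 586.0471963929598, 'cx': 316.8728012063525, 'cy': 233.46195571950835, 'rvec': array([ 2.18930867, -2.19065328,  0.10095316]), 'tvec': array([-0.0120511 ,  0.53180561,  1.13672595])}
```

View pics/scene0.png

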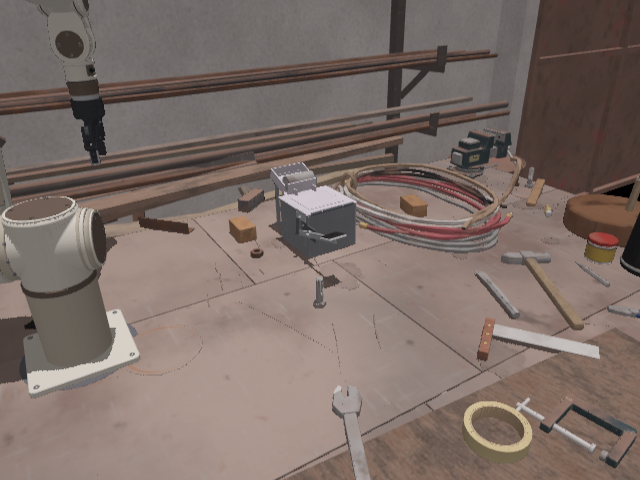

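View pics/top0.png

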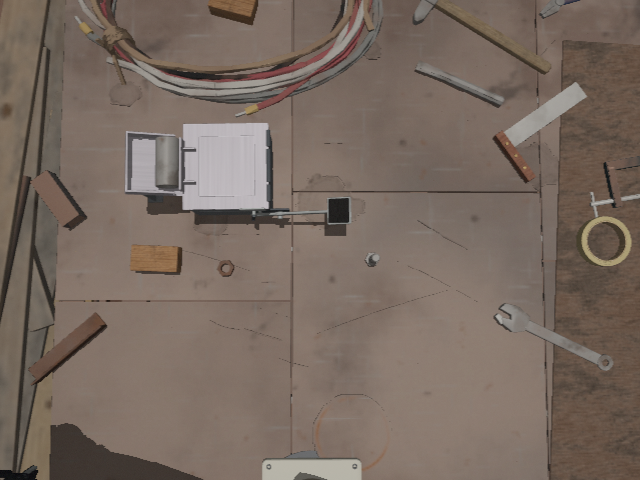

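The top view shows the bin at about (227,167), the pipe at (167,162), the black pad at (339,210), the bolt at (373,259), the nut at (227,268) and the block at (156,259). Next I'll zoom in and triangulate.

```bash
cat > h.py <<'E'
import numpy as np, cv2
from scipy.spatial.transform import Rotation as R
def ray(c,u,v):
    Rm=cv2.Rodrigues(np.array(c["rvec"]))[0]; o=-Rm.T@c["tvec"]
    d=Rm.T@np.array([(u-c["cx"])/c["fx"],(v-c["cy"])/c["fy"],1]); return o,d/np.linalg.norm(d)
def plane(c,u,v,z):
    o,d=ray(c,u,v); return o+d*(z-o[2])/d[2]
def tri(r1,r2):
    A=np.stack([r1[1],-r2[1]],1); s=np.linalg.lstsq(A,r2[0]-r1[0],rcond=None)[0]
    p,q=r1[0]+s[0]*r1[1],r2[0]+s[1]*r2[1]; return (p+q)/2,np.linalg.norm(p-q)
def proj(c,P): return cv2.projectPoints(np.array(P,float).reshape(-1,3),np.array(c["rvec"]),np.array(c["tvec"]),np.array([[c["fx"],0,c["cx"]],[0,c["fy"],c["cy"]],[0,0,1]]),None)[0].reshape(-1,2)
E
python3 - <<'E'
import cv2
s=cv2.imread("pics/scene0.png");t=cv2.imread("pics/top0.png")
cv2.imwrite("pics/sz.png",cv2.resize(s[150:280,230:390],None,fx=5,fy=5,interpolation=cv2.INTER_CUBIC)[:600])
cv2.imwrite("pics/tz.png",cv2.resize(t[110:290,120:390],None,fx=2.9,fy=2.9,interpolation=cv2.INTER_CUBIC))
m=(t.max(2)<60).astype('uint8'); m[:, :310]=0;m[:,360:]=0;m[:185]=0;m[235:]=0
c=max(cv2.findContours(m,0,2)[0],key=cv2.contourArea); print(cv2.minAreaRect(c),cv2.boxPoints(cv2.minAreaRect(c)))
E
```

```text
((338.5, 210.0), (24.0, 19.0), 90.0) [[329. 198.]
 [348. 198.]
 [348. 222.]
 [329. 222.]]
```

View pics/sz.png

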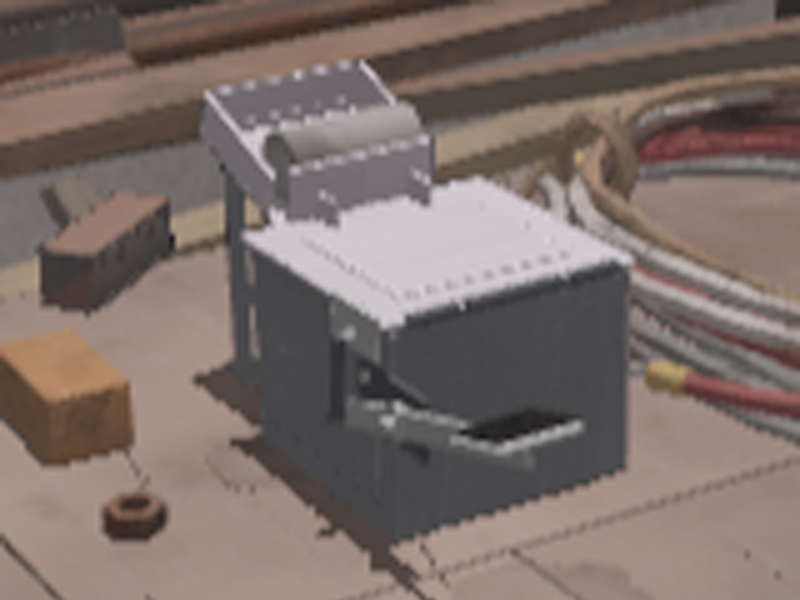

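View pics/tz.png

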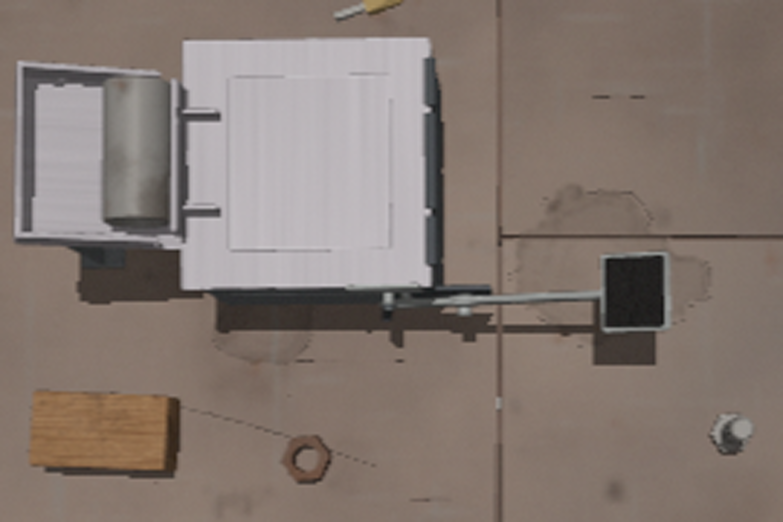

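```bash
python3 - <<'E'
from workcell import *
from h import *
t=camera("top"); s=camera("scene")
T=lambda u,v:(120+(u+.5)/2.9-.5,110+(v+.5)/2.9-.5); S=lambda u,v:(230+(u+.5)/5-.5,150+(v+.5)/5-.5)
# pad corners, incl rim top view: (600,253),(668,253),(666,331),(600,329)
print("padtri",tri(ray(t,338.5,210.0),ray(s,*S(522,426))))
for q in [(600,253),(668,253),(668,331),(600,331)]: print("pad",plane(t,*T(*q),.123))
L=[(183,40),(430,38),(433,290),(183,288)]
P=[plane(t,*T(*q),.127) for q in L]
for p in P: print("lid",p)
for a,b in [(0,1),(3,2)]: d=P[a]-P[b]; print("y-axis yaw",np.arctan2(-d[0],d[1]))
for a,b in [(3,0),(2,1)]: d=P[b]-P[a]; print("x yaw",np.arctan2(d[1],d[0]))
print("bolt top tri",tri(ray(t,*T(741,428)),ray(s,319,279)), "bolt base",plane(t,*T(722,438),0.005))
print(np.linalg.norm(np.array(plane(t,*T(733,433),.06))))
# scene lid corner checks
for a,b in [((183,288),(243,235)),((433,290),(393,325)),((430,38),(632,262))]: print("tri",tri(ray(t,*T(*a)),ray(s,*S(*b))))
print(get_obs()["clock"])
E
```

```text
padtri (array([ 0.56749644, -0.05044626,  0.12227304]), np.float64(0.0022291170198827977))
pad [ 0.59021998 -0.02836745  0.123     ]
pad [ 0.59026159 -0.07080551  0.123     ]
pad [ 0.5413976  -0.07053501  0.123     ]
pad [ 0.54138703 -0.02824642  0.123     ]
lid [0.72349002 0.23201902 0.127     ]
lid [0.725227   0.07791833 0.127     ]
lid [0.56647722 0.07524606 0.127     ]
lid [0.5676224  0.22949615 0.127     ]
y-axis yaw 0.011271241846170076
y-axis yaw -0.0074240500835665415
x yaw 0.016184575539268546
x yaw 0.016831651102081523
bolt top tri (array([ 0.48303197, -0.12188204,  0.0671797 ]), np.float64(9.571597560258232e-05)) bolt base [ 0.47842178 -0.11591974  0.005     ]
0.49784012627330543
tri (array([0.56781812, 0.22969782, 0.12590765]), np.float64(0.0001467886361009586))
tri (array([0.56904496, 0.07382774, 0.12769131]), np.float64(0.005950822201022844))
tri (array([0.7244984 , 0.07875989, 0.12499406]), np.float64(0.0028453401339103165))
0.2
```

Request:
move_arm([
  [0, [-0.4, -0.25, 0], 0.4],
  [0, [-1.0, -0.65, 0], 1.0],
  [0, [-1.7, -1.1, 0], 1.7],
  [0, [-2.4, -1.6, 0], 2.4],
  [0, [-3.1, -2.05, 0], 3.1],
  [0, [-3.8, -2.5, 0], 3.8],
  [0, [-4.5, -2.95, 0], 4.5],
  [0, [-5.2, -3.4, 0], 5.2],
  [0, [-5.7, -3.75, 0], 5.7],
  [0, [-6.0, -3.9, 0], 6.0],
])

```text
clock: 1.2
eef_pos: [0.3845, 0.1873, 0.2312]
tool_rot: [0.465, 0.885, -0.0, 0.0]
ft_force: [0.2, 0.6, -0.3]
grip_width: -0.0005
```

```bash
cat > st.py <<'E'
from workcell import *
from h import *
import sys
def st():
    o=get_obs(); p=np.array(o["eef_pos"]); M=R.from_quat(o["tool_rot"]).as_matrix()
    print("t",o["clock"],"tcp",p.round(4),"x",M[:,0].round(3),"y",M[:,1].round(3),"F",np.round(o["ft_force"],2),"w",round(o["grip_width"],4),"q",np.round(o["joint_pos"],2))
    return o,p,M
if __name__=="__main__":
    o,p,M=st()
    if len(sys.argv)>3:
        print("units",(M.T@(np.array(list(map(float,sys.argv[1:4])))-p)/.05).round(3), "roll",np.degrees(np.arctan2(M[1,0],M[0,0]))-90)
E
python3 st.py .566 -.052 .17
```

```text
t 1.2 tcp [0.3845 0.1873 0.2312] x [-0.567  0.824 -0.   ] y [ 0.824  0.567 -0.   ] F [ 0.22  0.61 -0.34] w -0.0005 q [ 0.45  0.1  -0.17  1.3  -0.    1.42]
units [-6.     0.276  1.227] roll 34.547831443365624
```

Request:
move_arm([
  [0, [-0.4, 0, 0], 0.4],
  [0, [-1.1, 0.05, 0], 1.1],
  [0, [-1.8, 0.1, 0], 1.8],
  [0, [-2.5, 0.1, 0], 2.5],
  [0, [-3.3, 0.15, 0], 3.3],
  [0, [-4.1, 0.2, 0], 4.1],
  [0, [-4.8, 0.2, 0.2], 4.8],
  [0, [-5.5, 0.25, 0.5], 5.4],
  [0, [-5.9, 0.28, 0.8], 5.7],
  [0, [-6.0, 0.28, 1.0], 5.8],
])

```text
clock: 2.2
eef_pos: [0.5668, -0.0507, 0.1794]
tool_rot: [0.708, 0.706, -0.001, -0.001]
ft_force: [-0.4, 0.1, -0.1]
grip_width: -0.0002
```

```bash
python3 - <<'E'
from st import *
o,p,M=st()
c=camera("wrist"); cv2.imwrite("pics/w1.png",c["color"][:,:,::-1])
s=camera("scene"); cv2.imwrite("pics/s1.png",cv2.resize(s["color"][130:280,230:390,::-1],None,fx=4,fy=4))
K=np.array([[c["fx"],0,c["cx"]],[0,c["fy"],c["cy"]],[0,0,1]]); mt=np.array(c["mount"])
for P in [(.5665,-.0497,.122),(.566,-.0284,.128),(0.4805,-.117,0)]:
    x=mt[:3,:3].T@((M.T@(np.array(P)-p))-mt[:3,3]); x=K@x; print(x[:2]/x[2])
E
```

```text
t 2.2 tcp [ 0.5668 -0.0507  0.1794] x [ 0.003  1.    -0.   ] y [ 1.    -0.003 -0.002] F [-0.43  0.13 -0.12] w -0.0002 q [-0.09  0.4   0.1   1.27 -0.    1.48]
[322.62662099 258.34497211]
[321.59697276 225.64710201]
[233.34571153 281.39222812]
```

View pics/w1.png

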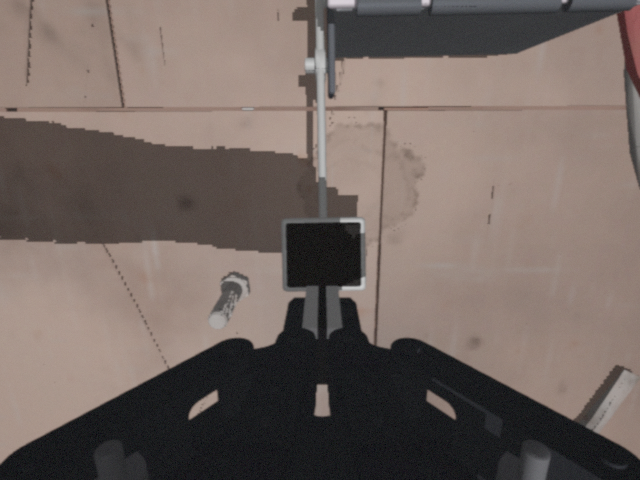

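View pics/s1.png

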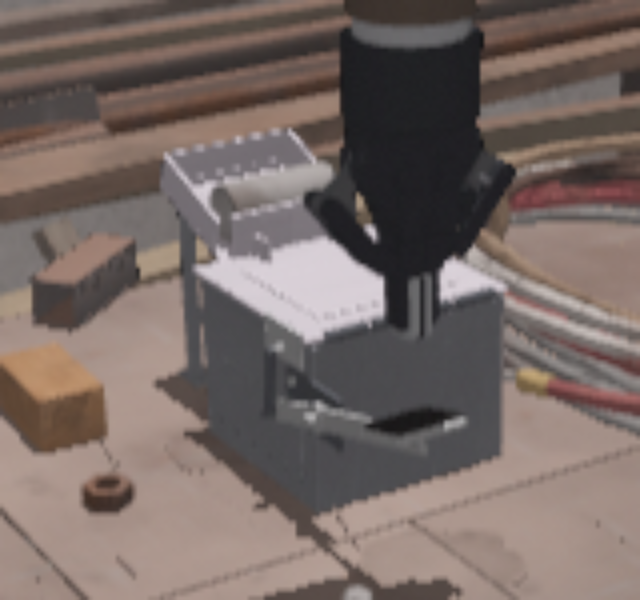

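Request:
move_arm([
  [0, [0, 0, 0.2], 0],
  [0, [0, 0, 0.5], 0],
  [0, [0, 0, 0.8], 0],
  [0, [0, 0, 0.95], 0],
  [0, [0, 0, 1.02], 0],
  [0, [-0.01, 0, 1.07], 0],
  [0, [-0.02, 0, 1.12], 0],
  [0, [-0.03, 0, 1.17], 0],
  [0, [-0.05, 0, 1.22], 0],
  [0, [-0.06, 0, 1.27], 0],
])

```text
clock: 3.3
eef_pos: [0.5669, -0.0521, 0.1185]
tool_rot: [0.707, 0.707, 0.0, 0.001]
ft_force: [-0.0, -0.6, 4.0]
grip_width: 0.0
```

```bash
python3 - <<'E'
from st import *
o,p,M=st()
s=camera("scene"); cv2.imwrite("pics/s2.png",cv2.resize(s["color"][130:280,230:390,::-1],None,fx=4,fy=4))
E
```

```text
t 3.3 tcp [ 0.5669 -0.0521  0.1185] x [-0.  1. -0.] y [1.    0.    0.002] F [-0.01 -0.57  4.04] w 0.0 q [-0.09  0.45 -0.    1.12 -0.    1.48]
```

View pics/s2.png

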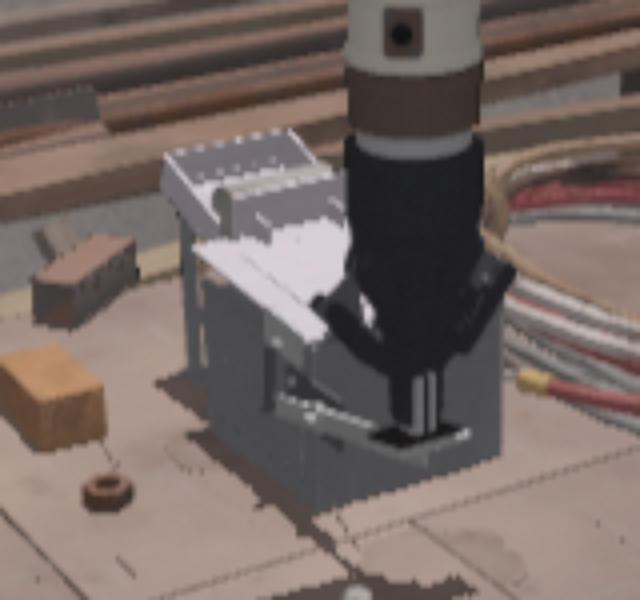

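The fingertips are on the pad at (425,435) in the zoomed view, with 4 N, and the lid has started to lift. Next is the full press.

Request:
move_arm([
  [0, [-0.01, 0, 0.08], 0],
  [0, [-0.03, 0, 0.2], 0],
  [0, [-0.05, 0, 0.32], 0],
  [0, [-0.06, 0, 0.44], 0],
  [0, [-0.07, 0, 0.56], 0],
  [0, [-0.08, 0, 0.68], 0],
  [0, [-0.08, 0, 0.8], 0],
  [0, [-0.08, 0, 0.9], 0],
  [0, [-0.08, 0, 0.97], 0],
  [0, [-0.08, 0, 1.01], 0],
])

```text
clock: 4.35
eef_pos: [0.5667, -0.0556, 0.067]
tool_rot: [0.707, 0.707, 0.0, 0.0]
ft_force: [2.5, -1.5, 4.6]
grip_width: 0.0002
```

```bash
cat > look.py <<'E'
from st import *
o,p,M=st()
n=sys.argv[1]
s=camera("scene")["color"][100:280,230:390,::-1]; t=camera("top")["color"][90:290,120:380,::-1]
s=cv2.resize(s,None,fx=2.5,fy=2.5); t=cv2.resize(t,(390,450*390//450)); t=cv2.copyMakeBorder(t,0,450-t.shape[0],0,0,0)
cv2.imwrite(f"pics/{n}.png",np.hstack([s,t]))
E
python3 look.py p3
```

```text
t 4.35 tcp [ 0.5667 -0.0556  0.067 ] x [-0.001  1.     0.001] y [1.    0.001 0.001] F [ 2.5  -1.5   4.57] w 0.0002 q [-0.1   0.5  -0.07  1.01  0.    1.47]
```

View pics/p3.png

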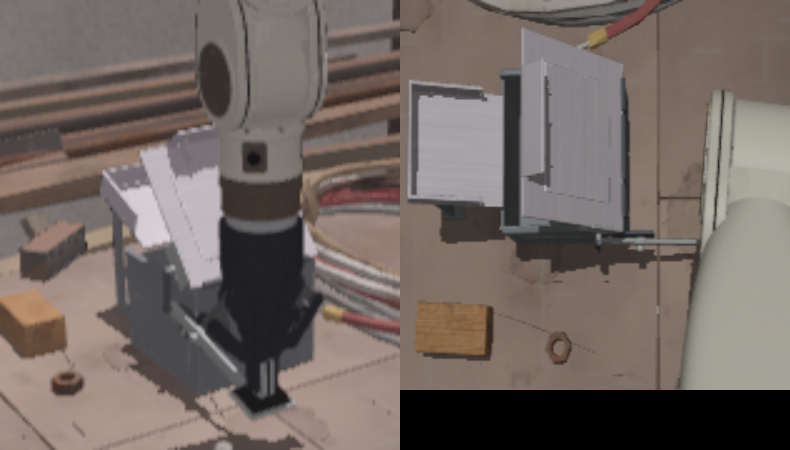

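The chute is empty and the lid stands open. I'll press slightly further and hold, so the pipe settles and I can confirm the lever is at its stop.

Request:
move_arm([
  [0, [0, 0, 0.02], 0],
  [0, [0, 0, 0.04], 0],
  [0, [0, 0, 0.05], 0],
  [0, [0, 0, 0.05], 0],
  [0, [0, 0, 0.05], 0],
  [0, [0, 0, 0.05], 0],
  [0, [0, 0, 0.05], 0],
  [0, [0, 0, 0.05], 0],
  [0, [0, 0, 0.05], 0],
  [0, [0, 0, 0.05], 0],
])

```text
clock: 5.45
eef_pos: [0.5666, -0.0553, 0.0651]
tool_rot: [0.707, 0.707, 0.001, -0.0]
ft_force: [2.2, -0.4, 4.9]
grip_width: -0.0002
```

```bash
python3 - <<'E'
from st import *
st()
s=camera("scene");t=camera("top")
cv2.imwrite("pics/s4.png",cv2.resize(s["color"][130:260,260:360,::-1],None,fx=4.5,fy=4.5,interpolation=cv2.INTER_CUBIC))
cv2.imwrite("pics/t4.png",cv2.resize(t["color"][90:230,120:290,::-1],None,fx=4,fy=4,interpolation=cv2.INTER_CUBIC))
E
```

```text
t 5.45 tcp [ 0.5666 -0.0553  0.0651] x [-0.001  1.     0.001] y [1.    0.001 0.001] F [ 2.23 -0.4   4.87] w -0.0002 q [-0.1   0.5  -0.07  1.    0.    1.47]
```

View pics/s4.png

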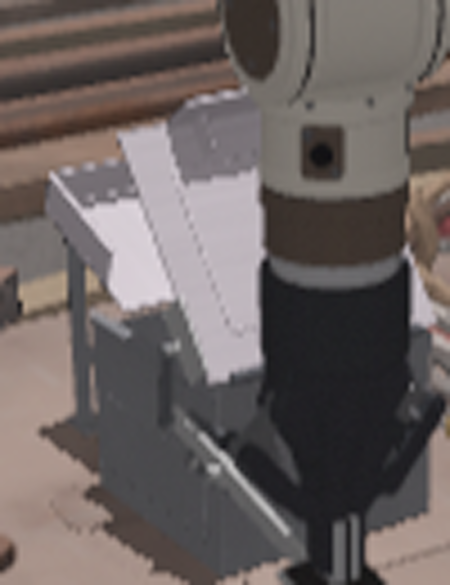

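View pics/t4.png

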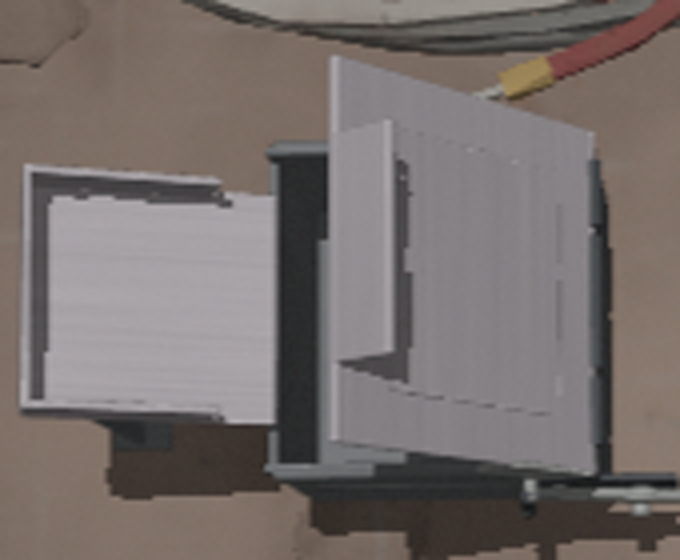

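The chute is empty in both views. I'll triangulate the lid's free front corner (scene ≈(286.2,159.6), top ≈(202.9,199.9)) to check the opening angle.

```bash
python3 - <<'E'
from st import *
s=camera("scene");t=camera("top")
P,e=tri(ray(s,286.2,159.6),ray(t,202.9,199.9)); print(P,e,np.arctan2(P[2]-.125,P[1]-.075))
print(plane(t,120+277/4,90+300/4,.12))
E
```

```text
[0.56838535 0.17226771 0.24600248] 0.0006970260838573659 0.893712890991652
[0.64873465 0.22058712 0.12      ]
```

Lid angle ≈ 0.89 rad, so it is wide open. I'll hold briefly and then ease it up.

Request:
move_arm([
  [0, [0, 0, 0], 0],
  [0, [0, 0, 0], 0],
  [0, [0, 0, 0], 0],
  [0, [0, 0, 0], 0],
  [0, [0, 0, -0.02], 0],
  [0, [0, 0, -0.05], 0],
  [0, [0, 0, -0.09], 0],
  [0, [0, 0, -0.13], 0],
  [0, [0, 0, -0.17], 0],
  [0, [0, 0, -0.21], 0],
])

```text
clock: 6.65
eef_pos: [0.5663, -0.056, 0.0755]
tool_rot: [0.707, 0.707, -0.0, 0.0]
ft_force: [2.4, -2.0, 3.5]
grip_width: -0.0
```

Request:
move_arm([
  [0, [0, 0, -0.04], 0],
  [0, [0, 0, -0.08], 0],
  [0, [0, 0, -0.12], 0],
  [0, [0, 0, -0.16], 0],
  [0, [0.01, 0, -0.2], 0],
  [0, [0.01, 0, -0.24], 0],
  [0, [0.02, 0, -0.28], 0],
  [0, [0.02, 0, -0.32], 0],
  [0, [0.03, 0, -0.36], 0],
  [0, [0.03, 0, -0.4], 0],
])

```text
clock: 7.65
eef_pos: [0.5658, -0.0541, 0.0952]
tool_rot: [0.707, 0.707, -0.0, -0.001]
ft_force: [1.8, -3.1, 3.8]
grip_width: 0.0003
```

Request:
move_arm([
  [0, [0.01, 0, -0.04], 0],
  [0, [0.01, 0, -0.08], 0],
  [0, [0.02, 0, -0.12], 0],
  [0, [0.02, 0, -0.16], 0],
  [0, [0.03, 0, -0.2], 0],
  [0, [0.03, 0, -0.24], 0],
  [0, [0.04, 0, -0.28], 0],
  [0, [0.04, 0, -0.32], 0],
  [0, [0.05, 0, -0.36], 0],
  [0, [0.05, 0, -0.4], 0],
])

```text
clock: 8.65
eef_pos: [0.5664, -0.0513, 0.1154]
tool_rot: [0.707, 0.707, 0.0, -0.0]
ft_force: [-1.4, 2.9, 1.7]
grip_width: 0.0001
```

```bash
python3 look.py p5
```

```text
t 8.65 tcp [ 0.5664 -0.0513  0.1154] x [-0.001  1.     0.001] y [1.    0.001 0.   ] F [-1.35  2.88  1.68] w 0.0001 q [-0.09  0.45 -0.01  1.12  0.    1.48]
```

View pics/p5.png

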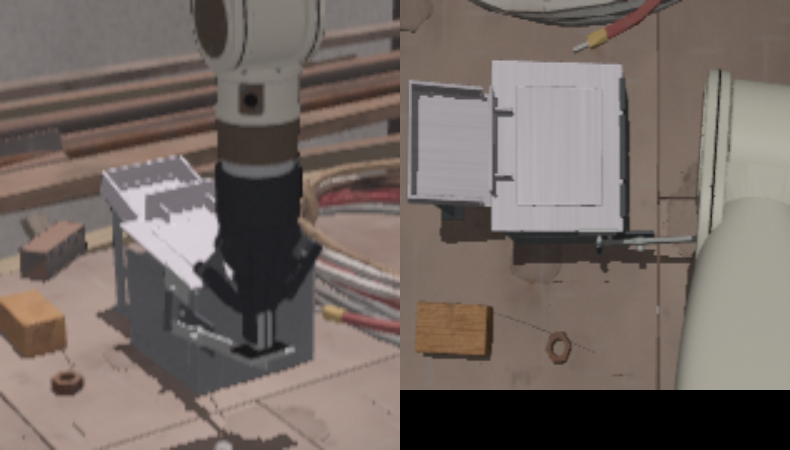

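The fingertips are still on the pad, the lid is nearly shut and the pipe is out of sight inside. Now the last centimetre, slower.

Request:
move_arm([
  [0, [0, 0, -0.03], 0],
  [0, [0, 0, -0.06], 0],
  [0, [0, 0, -0.08], 0],
  [0, [0.01, 0, -0.1], 0],
  [0, [0.01, 0, -0.12], 0],
  [0, [0.01, 0, -0.14], 0],
  [0, [0.02, 0, -0.16], 0],
  [0, [0.02, 0, -0.18], 0],
  [0, [0.02, 0, -0.2], 0],
  [0, [0.02, 0, -0.22], 0],
])

```text
clock: 9.75
eef_pos: [0.5661, -0.0512, 0.1262]
tool_rot: [0.707, 0.707, -0.001, 0.0]
ft_force: [-0.2, -0.7, 0.5]
grip_width: -0.0002
```

Request:
move_arm([
  [0, [0, 0, -0.02], 0],
  [0, [0, 0, -0.04], 0],
  [0, [0, 0, -0.06], 0],
  [0, [0, 0, -0.08], 0],
  [0, [0, 0, -0.1], 0],
  [0, [0, 0, -0.12], 0],
  [0, [0, 0, -0.15], 0],
  [0, [0, 0, -0.2], 0],
  [0, [0, 0, -0.25], 0],
  [0, [0, 0, -0.3], 0],
])

```text
clock: 10.75
eef_pos: [0.5664, -0.0508, 0.1416]
tool_rot: [0.707, 0.707, 0.0, 0.0]
ft_force: [-0.5, -0.1, 0.7]
grip_width: -0.0003
```

Request:
move_arm([
  [0, [0, 0, -0.2], 0],
  [0, [0, 0, -0.5], 0],
  [0, [0, 0, -0.9], 0],
  [0, [0, 0, -1.3], 0],
  [0, [0, -0.4, -1.6], 0],
  [0, [0, -1.0, -1.8], 0],
  [0, [0, -1.8, -1.8], 0],
  [0, [0, -2.5, -1.8], 0],
  [0, [0, -2.9, -1.8], 0],
  [0, [0, -3.0, -1.8], 0],
])

```text
clock: 11.75
eef_pos: [0.4145, -0.0508, 0.2324]
tool_rot: [0.707, 0.707, 0.0, 0.0]
ft_force: [1.0, -0.0, 0.9]
grip_width: -0.0
```

```bash
python3 look.py p6
```

```text
t 11.75 tcp [ 0.4145 -0.0508  0.2324] x [ 0.  1. -0.] y [ 1.    -0.     0.001] F [ 1.02 -0.02  0.92] w -0.0 q [-0.12  0.08 -0.19  1.3  -0.    1.45]
```

View pics/p6.png

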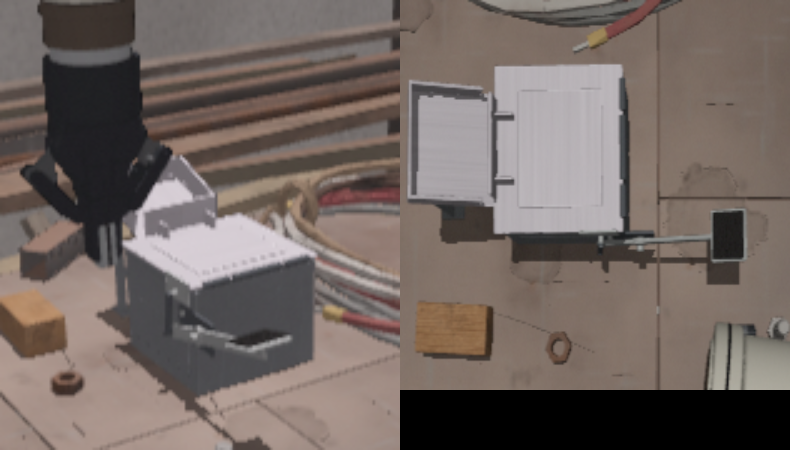

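The lid is shut, the lever is at rest, the chute is empty and the bystanders are in place. One numerical check against the first picture before I hand it in.

```bash
python3 - <<'E'
from st import *
t=camera("top")["color"][:,:,::-1].astype(int); a=cv2.imread("pics/top0.png").astype(int)
d=np.abs(t-a).max(2)
for n,(x0,x1,y0,y1) in dict(lid=(183,275,120,212),pad=(325,352,195,225),block=(128,185,240,275),nut=(215,238,258,280),bolt=(362,385,250,270),chute=(125,182,128,196)).items(): print(n,(d[y0:y1,x0:x1]>30).mean().round(3))
print(job_done())
E
```

```text
lid 0.0
pad 0.0
block 0.0
nut 0.0
bolt 0.052
chute 0.297
the job is handed in; nothing more can be done
None
```

I pressed the lever pad with the closed fingertips until the lid stood wide open, and triangulation put it at about 0.89 rad. I held it there for over a second, by which time the pipe had rolled off the chute. Then I stayed on the pad while it came up over about 3.5 s, lifted off with the force near zero, moved the arm clear and handed the job in at about 12 s.

**Last checks:** comparing the top view with the first picture, the lid, pad, block and nut showed no change, so the lid is shut and the lever is at rest. The chute is empty.

**Not fully confirmed:**
- **Pipe:** I never saw it lying in the bin, because the lid hid it. I inferred it from the empty chute in both views.
- **Bolt:** its patch of the picture differed by 5%. The arm now reaches that part of the top view, which probably explains it. The robot's path never came near the bolt.
- **Lid closing speed:** I did not measure it. My commanded motion corresponds to about 0.4 rad/s.

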